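Top up the pick cartons and press the label holder home behind the shelf lip

ROBOT

A 6-joint arm with a two-finger parallel gripper is mounted at the origin on the work surface. World frame = base frame: x ahead of the robot, y to its left, z up, the work surface at z = 0. Lengths are in mm, angles in degrees, forces in N, time in s.
With the tool pointing down it reaches from about 350 to 775 mm from the base axis. Payload 5.5 kg.
Tool frame: the origin (TCP) lies at the very end of the fingers, on their centre line; the grasp point (between the pads) lies 19 mm behind it; z points along the fingers, y is the line along which they close (so a half turn about z gives the same grasp; the last joint's range is limited). The gripper opens to 85 mm and grips with 20 to 120 N. Pads are 22 mm wide; open, the fingers measure 114 mm over their backs; the gripper's body (76 mm by 85 mm) begins 54 mm behind the grasp point. The pads swing forward as they close: fully open they stand 13 mm farther back than shut.
Start: joints at [59.152, 17.945, 2.641, 74.691, 0, 82.002], TCP at [223.308, 529.911, 231.323] pointing down, gripper open.
Joint ranges: [-158.12, 158.12], [-49.38, 96.58], [-58.88, 72.47], [-126.05, 133.96], [-84.25, 85.87], [-180, 180]. Speed limits (degrees/s): [147.25, 147.25, 180, 180, 180, 180].

INTERFACE

Orientations are given as a 3x3 rotation matrix whose columns are the frame's x, y, z axes.
In Python, from plant import manip gives the robot as it stands. The module is installed in compiled form; this text tells all that it offers.
- The arm moves only by the tool apply_moves, never from a script. Its argument "moves" is a list that holds one entry, the list of rows, each a list of 4 numbers: the shift along the tool's x, y, z in cm, then the turn about the tool's z in degrees. A call has 1 to 5 rows; each row is the pose to reach, as a shift and turn from the pose commanded when the call began, along the tool's axes at that moment; what a row does not reach only later rows make up. A row lasts 1/12 s, in which the tool goes at most 41.7 mm and 7.16 degrees, less where a joint would pass 70% of its speed; a pose out of reach is approached as far as the arm can. A call with a gripper value outside its range is refused whole. "fingers" is the opening, from 0 (shut) to 1 (fully open), set as the call begins (left out, the last holds). The fingers move at their own pace and stop on an object; "squeeze" is the grip in N (left out, the last holds). Time passes only in rows, so rows that repeat a pose let the fingers close. It gives the time, the measured TCP pose, the force, the opening and the grip force at its end, in the units of the state.
- manip.read_state(): the state, without advancing time (a new reading comes with each control period).
- manip.capture(name): name is "scene" or "top" or "wrist"; returns a dict with "color" (420x560x3 uint8, blue, green, red), "fx", "fy", "cx", "cy" (pixels), "position" and "attitude" of the camera in the world. Camera axes: x right, y up, looking along -z (the intrinsics and any distortion apply to the point x, -y, -z); pixel columns grow to the right and rows downward; lengths in mm; the calibration is good to about 2 mm. The wrist camera is an equidistant fisheye: a pixel r from the principal point sees the ray r / f radians off the axis. A picture is of the moment at which its call begins. There is no depth.
- manip.close_job(): hands the job in; it is judged then, once.
The state is a dict: "t": time; "qpos": joint angles; "dq": joint speeds; "joint_efforts": joint torques, N m; "eef_pos": TCP position; "orientation": TCP orientation; "force": force on the tool from outside, world axes, zero at the start; "moment": the same for the moment, N m; "finger_gap": finger opening in mm; "finger_force": force on a finger pad.
Only numpy, scipy, OpenCV 4.12 (cv2) and the standard library are available. Lean on these libraries where they do the work, as an engineer would, in place of code of your own. Each camera call takes 0.05 s, during which the arm holds its last target. There are 200 camera calls.

TASK

Bring the column of pick cartons on the low bar shelf up to three by setting the two cartons from the counter squarely on it, one at a time, without shifting it. Then take the label holder, push it foot down behind the shelf's front lip, centred in front of that column, until it is fully home on the bottom of the channel, and keep pressing it firmly down so that its tape takes: finish while still holding it pressed there, without letting go. Leave the jar, the bottle and the tumbler where they are.

Things in the scene. Friction and masses are not known exactly. Their poses are not given: they have to be found in the camera images.
- shelf: Low grey steel shelf fixed on the counter, 185 deep (its x) x 400 mm wide (its y). Origin on the counter, mid width; x points from the front lip to the back, y along the lip, z up. Deck top 35 mm above the counter, from x = -95 to +90 mm; side rims 18 mm, back stop 25 mm above the deck. An aluminium label channel, open at the top, runs along the whole front edge (see lip_top, channel_floor).
- lip_top (a point): Top edge of the channel's front lip, mid width, 61 mm above the counter (26 above the deck); axes as the shelf's. The lip fills shelf x = -95 to -92 mm, the channel's lower rear wall x = -74 to -71 mm (its top 49 mm above the counter). The gap between them is 18 mm, its middle at shelf x = -83 mm.
- channel_floor: Rigid aluminium strip, the bottom of the label channel, 18 x 396 x 2 mm, fixed to the shelf, axes as the shelf's. Origin at the centre of its underside (shelf x = -83 mm, 35 mm above the counter). Its upper face, where the label holder's foot comes to sit, is 37 mm above the counter.
- carton_base: The lowest carton of the column, loose on the shelf deck near one end of the shelf (the jar is near the other), long side along the shelf's x, its front end 33 mm behind the channel's rear wall: a closed cardboard carton of cocktail picks, 110 long (its x) x 60 wide (its y) x 34 mm high, about 0.16 kg, paper tape along the top. Origin at the centre of its underside, z up. 
- carton_a: One of the two cartons to add, on the counter in front of the shelf: a closed cardboard carton of cocktail picks, 110 long (its x) x 60 wide (its y) x 34 mm high, about 0.16 kg, paper tape along the top. Origin at the centre of its underside, z up. The two are alike; either may go first and either way round.
- carton_b: The other carton to add: a closed cardboard carton of cocktail picks, 110 long (its x) x 60 wide (its y) x 34 mm high, about 0.16 kg, paper tape along the top. Origin at the centre of its underside, z up. 
- label_holder: Black plastic label holder with a white card standing upright on the counter, 80 high, 70 mm wide (its y), about 70 g. Origin at the centre of its underside, z up. Foot bar 14 mm thick (its x), from 0 to 24 mm up, tape under it; 2 mm play on each side in the channel, no spring or catch: it slides down freely to the rigid bottom. The tape takes under a steady downward push of 5 N or more; 10 N is plenty.
- card_pocket (a point): Middle of the label holder's upright card pocket, 52 mm above the holder's origin, axes as the holder's: a stiff plate 8 mm thick (x), 70 mm wide (y), from 24 to 80 mm above the holder's underside, to be gripped across its thickness. Both faces are alike: the holder may go in either way round.
- pick_jar: Glass jar with a steel cap on the shelf, 56 mm in diameter, 85 mm high, origin under its centre. To be left alone.
- water_bottle: Glass bottle on the counter beside the shelf, 68 mm in diameter, 220 mm high, origin under its centre. To be left alone.
- tumbler: Glass tumbler on the counter beside the shelf, 72 mm in diameter, 85 mm high, origin under its centre. To be left alone.
Things that resemble listed ones, but are neither listed nor needed, are in the scene too. Leave any turquoise look-alike of the carton_a alone. Of the things that look like the label_holder, the larger one is meant.

How it is judged (in metres and radians):
On the way, in this order (a step that is already met when the one before it is completed fails the run):
1. one carton stands squarely on the first and is let go (distance of carton_base from where it was at the start of the episode below 0.015 m and angle between the x axis of carton_base and the x axis of shelf, either way round below 0.09 rad and angle between carton_base's own z axis and vertical below 0.05 rad and ((x of carton_a in the frame of carton_base between -0.008 and 0.008 m and y of carton_a in the frame of carton_base between -0.008 and 0.008 m and z of carton_a in the frame of carton_base between 0.03 and 0.038 m and angle between the x axis of carton_a and the x axis of carton_base, either way round below 0.09 rad and angle between carton_a's own z axis and vertical below 0.06 rad and contact force between the fingers and carton_a below 0.05 N and linear speed of carton_a below 0.02 m/s) or (x of carton_b in the frame of carton_base between -0.008 and 0.008 m and y of carton_b in the frame of carton_base between -0.008 and 0.008 m and z of carton_b in the frame of carton_base between 0.03 and 0.038 m and angle between the x axis of carton_b and the x axis of carton_base, either way round below 0.09 rad and angle between carton_b's own z axis and vertical below 0.06 rad and contact force between the fingers and carton_b below 0.05 N and linear speed of carton_b below 0.02 m/s))), for 0.2 s.
2. the other carton stands squarely on top of that and is let go: a column of three (((x of carton_a in the frame of carton_base between -0.008 and 0.008 m and y of carton_a in the frame of carton_base between -0.008 and 0.008 m and z of carton_a in the frame of carton_base between 0.03 and 0.038 m and angle between the x axis of carton_a and the x axis of carton_base, either way round below 0.09 rad and angle between each of carton_a, carton_b's own z axis and vertical below 0.06 rad and x of carton_b in the frame of carton_a between -0.008 and 0.008 m and y of carton_b in the frame of carton_a between -0.008 and 0.008 m and z of carton_b in the frame of carton_a between 0.03 and 0.038 m and angle between the x axis of carton_b and the x axis of carton_a, either way round below 0.09 rad) or (x of carton_b in the frame of carton_base between -0.008 and 0.008 m and y of carton_b in the frame of carton_base between -0.008 and 0.008 m and z of carton_b in the frame of carton_base between 0.03 and 0.038 m and angle between the x axis of carton_b and the x axis of carton_base, either way round below 0.09 rad and angle between each of carton_b, carton_a's own z axis and vertical below 0.06 rad and x of carton_a in the frame of carton_b between -0.008 and 0.008 m and y of carton_a in the frame of carton_b between -0.008 and 0.008 m and z of carton_a in the frame of carton_b between 0.03 and 0.038 m and angle between the x axis of carton_a and the x axis of carton_b, either way round below 0.09 rad)) and distance of carton_base from where it was at the start of the episode below 0.015 m and angle between the x axis of carton_base and the x axis of shelf, either way round below 0.09 rad and angle between carton_base's own z axis and vertical below 0.05 rad and contact force between the fingers and carton_a below 0.05 N and linear speed of each of carton_a, carton_b below 0.02 m/s and contact force between the fingers and carton_b below 0.05 N), for 0.2 s.
3. the label holder is down behind the lip in front of the column and pressed on the channel's bottom (x of label_holder in the frame of shelf between -0.087 and -0.079 m and z of label_holder in the frame of shelf below 0.039 m and y of label_holder in the frame of carton_base between -0.015 and 0.015 m and angle between the y axis of label_holder and the y axis of shelf, either way round below 0.08 rad and angle between label_holder's own z axis and vertical below 0.06 rad and contact force between label_holder and channel_floor above 4 N and contact force between the fingers and label_holder above 2 N and linear speed of label_holder below 0.01 m/s), for 0.3 s.
At the end, for the whole second after the job is handed in: Three free cartons in one column (each within 8 mm, 5 deg of the one below; lowest moved < 15 mm); label holder upright, along the lip (4 deg), foot within 2 mm of the channel bottom, within 15 mm of the column's middle, pressed there by the fingers with > 4 N; bystanders within 20 mm (all of step 2 and all of step 3 and distance of each of pick_jar, water_bottle, tumbler from where it was at the start of the episode below 0.02 m); the arm keeps its last pose, push and grip.
It fails at once if the jar is knocked over or pushed away (distance of pick_jar from where it was at the start of the episode above 0.03 m or angle between pick_jar's own z axis and vertical above 0.3 rad).
It fails at once if the bottle is knocked over or pushed away (distance of water_bottle from where it was at the start of the episode above 0.03 m or angle between water_bottle's own z axis and vertical above 0.3 rad).
It fails at once if the tumbler is knocked over or pushed away (distance of tumbler from where it was at the start of the episode above 0.03 m or angle between tumbler's own z axis and vertical above 0.3 rad).
It fails at once if a carton is dropped or thrown instead of being set down (linear speed of carton_a above 0.6 m/s and contact force between the fingers and carton_a below 0.05 N).
It fails at once if a carton is dropped or thrown instead of being set down (linear speed of carton_b above 0.6 m/s and contact force between the fingers and carton_b below 0.05 N).
It also fails if it takes over 72 s, if anything falls off the work surface, if the arm or the gripper's body presses on something with over 40 N, if the wrist force passes 120 N, or if a joint passes its speed limit or range.

## Working session

There is one attempt and no reset: what is moved stays moved. The work goes in short steps, Python scripts to look and compute and a tool call to move; the robot and the scene stay as the last step left them, time stands still between calls to the robot, and variables do not carry over. Pictures are saved under pics/ and viewed, at most 10 in all, crops included, and the job is handed in when it is done.

Besides the shell and the picture viewer there is one more tool, called after "Call:" in YAML: its name, and indented under it one key for each argument. apply_moves: Moves the arm, as the interface text tells. Its arguments: {"type":"object","properties":{"moves":{"type":"array"},"fingers":{"type":"number"},"squeeze":{"type":"number"}},"required":["moves"]}

```bash
mkdir -p pics; cat > h.py <<'E'
import numpy as np, cv2, json
from plant import manip
def snap(name, tag):
    c=manip.capture(name); cv2.imwrite(f'pics/{tag}.png',c['color'])
    json.dump({k:np.asarray(v).tolist() for k,v in c.items() if k!='color'},open(f'pics/{tag}.json','w'))
    return c
def load(tag): return json.load(open(f'pics/{tag}.json'))
def pix2w(tag,u,v,z,fish=False):
    c=load(tag);x=(u-c['cx'])/c['fx'];y=(v-c['cy'])/c['fy']
    if fish:
        r=np.hypot(x,y)+1e-12; s=np.sin(r)/r; d=np.array([x*s,-y*s,-np.cos(r)])
    else: d=np.array([x,-y,-1.])
    R=np.array(c['attitude']); p=np.array(c['position']); w=R@d
    return p+w*(z-p[2])/w[2]
def w2pix(tag,P,fish=False):
    c=load(tag);R=np.array(c['attitude']);q=R.T@(np.array(P,float)-c['position'])
    x,y,zz=q[0],-q[1],-q[2]
    if fish:
        r=np.hypot(x,y);t=np.arctan2(r,zz);x,y=x/r*t,y/r*t
    else: x,y=x/zz,y/zz
    return c['cx']+c['fx']*x,c['cy']+c['fy']*y
E
python3 - <<'E'
from h import *
a=snap('top','top0');b=snap('scene','sc0')
for t in('top0','sc0'):print(load(t))
s=manip.read_state();print(s)
E
```

```text
{'fx': 522.1242509862328, 'fy': 522.1242509862328, 'cx': 282.43652798920584, 'cy': 214.8023028722856, 'position': [373.4080094602384, 1.3057347471078031, 1373.2227854756998], 'attitude': [[-0.01776129625760034, 0.9969821402445862, -0.07557214029372297], [-0.999829262512741, -0.018095592020219455, -0.0037410389821650944], [-0.005097271670027385, 0.07549279159470895, 0.9971333191899465]]}
{'fx': 513.4450997462436, 'fy': 513.4450997462436, 'cx': 261.03776264781465, 'cy': 207.85031258068707, 'position': [1125.0527145589892, -635.7194568375842, 1115.5437135740717], 'attitude': [[0.7107806640064429, -0.5238144628354444, 0.46947764185206375], [0.7033392997805348, 0.5389522153890514, -0.46351304071348465], [-0.010231180713239885, 0.6596581827368233, 0.751496111027572]]}
{'t': 0.1, 'qpos': array([5.91510315e+01, 1.79870417e+01, 2.58353692e+00, 7.46947898e+01,
       8.87863216e-04, 8.20017902e+01]), 'dq': array([-0.02018616, -0.05557979,  0.17423285,  0.01258568, -0.09637853,
       -0.0528717 ]), 'joint_efforts': array([ 2.95284954e-03, -4.81725776e+01,  2.99242812e+01,  1.27158011e-02,
       -1.57478144e-04,  2.11265740e-05]), 'eef_pos': array([223.04143923, 529.45185304, 230.49309818]), 'orientation': array([[-9.21519369e-01,  3.88331373e-01, -8.93005076e-04],
       [ 3.88332317e-01,  9.21518240e-01, -1.46490312e-03],
       [ 2.54052624e-04, -1.69671933e-03, -9.99998528e-01]]), 'force': array([-0.00830431,  1.303009  ,  0.16292383]), 'moment': array([0.00039107, 0.00706994, 0.00088604]), 'finger_force': 0.0, 'finger_gap': 85.35796344522451}
```

```bash
python3 - <<'E'
import cv2
im=cv2.imread('pics/top0.png');cv2.imwrite('pics/top0b.png',cv2.resize(im,(800,600),interpolation=cv2.INTER_CUBIC))
im=cv2.imread('pics/sc0.png');cv2.imwrite('pics/sc0b.png',cv2.resize(im,(800,600),interpolation=cv2.INTER_CUBIC))
E
```

```text
(no output)
```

View pics/top0b.png

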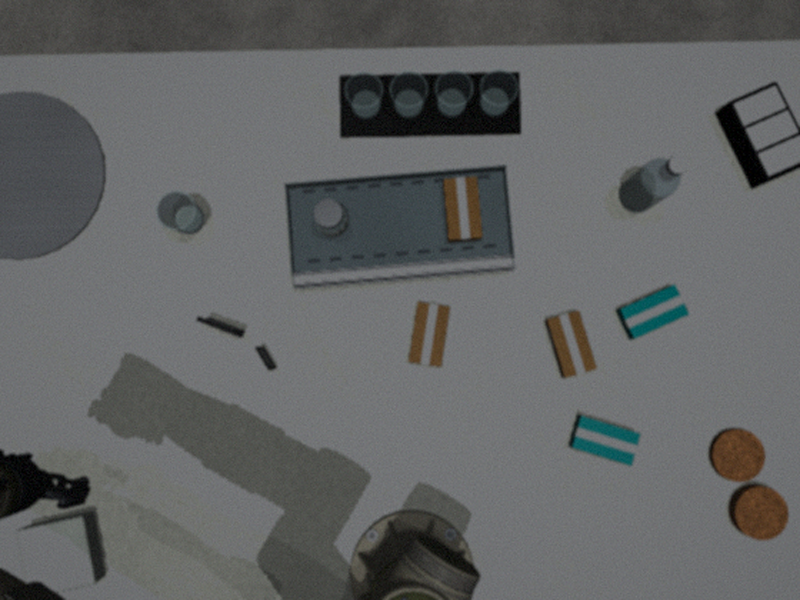

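View pics/sc0b.png

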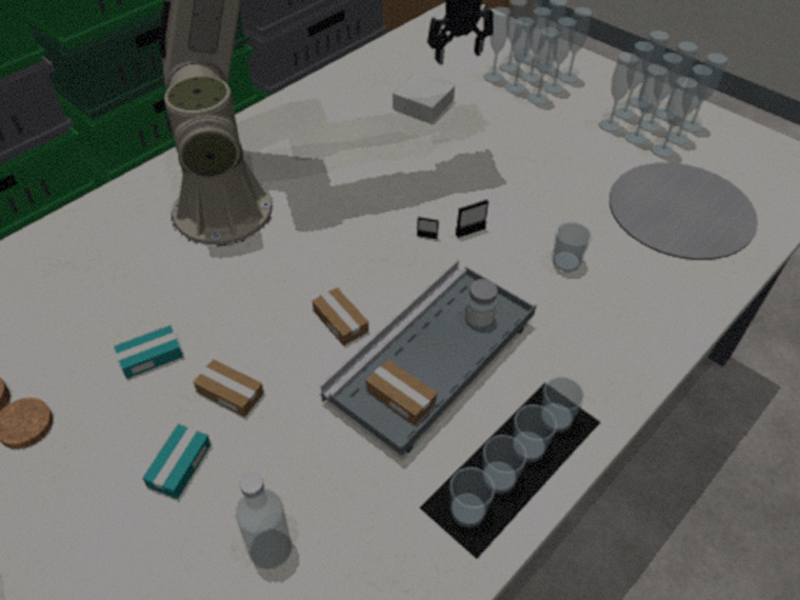

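Top view (800x600 px): brown cartons at (429,334) and (571,343) are the two to add. The turquoise look-alikes at (652,311) and (605,439) stay put. carton_base is on the shelf at (463,208), with the jar at (330,215). The larger label holder is at (221,325), the smaller at (265,357). The shelf lip runs from (295,285) to (513,268).

```bash
cat >> h.py <<'E'
from scipy.optimize import minimize
def boxpts(p,L,W,z0,z1):
    c,s=np.cos(p[2]),np.sin(p[2])
    return [(p[0]+c*a*L/2-s*b*W/2,p[1]+s*a*L/2+c*b*W/2,z) for a in(-1,1) for b in(-1,1) for z in(z0,z1)]
def brown(tag,guess,L,W,z0,z1,pad=8,fish=False):
    im=cv2.GaussianBlur(cv2.imread(f'pics/{tag}.png'),(3,3),0);h=cv2.cvtColor(im,cv2.COLOR_BGR2HSV)
    m=((h[...,0]>4)&(h[...,0]<22)&(h[...,1]>90)).astype(np.uint8)
    q=np.array([w2pix(tag,P,fish) for P in boxpts(guess,L+50,W+50,z0,z1)])
    r=np.zeros_like(m);cv2.fillConvexPoly(r,cv2.convexHull(q.astype(np.int32)),1);m&=r
    return cv2.morphologyEx(cv2.copyMakeBorder(m,20,20,20,20,cv2.BORDER_CONSTANT),cv2.MORPH_CLOSE,np.ones((13,13),np.uint8))[20:-20,20:-20]
def fit(tags,guess,L=110,W=60,z0=0,z1=34,fish=()):
    ms={t:cv2.resize(brown(t,guess,L,W,z0,z1,fish=t in fish),None,fx=4,fy=4,interpolation=cv2.INTER_LINEAR) for t in tags}
    def cost(p):
        e=0
        for t in tags:
            q=np.array([w2pix(t,P,t in fish) for P in boxpts(p,L,W,z0,z1)])
            r=np.zeros_like(ms[t]);cv2.fillConvexPoly(r,cv2.convexHull(np.round((q+.5)*64-8).astype(np.int32)),1,shift=4)
            i=(r&ms[t]).sum();e+=1-i/((r|ms[t]).sum()+1)
        return e
    S=np.array([[0,0,0],[15,0,0],[0,15,0],[0,0,.2]])+guess
    o=minimize(cost,guess,method='Nelder-Mead',options=dict(initial_simplex=S,xatol=.05,fatol=1e-4))
    o=minimize(cost,o.x,method='Nelder-Mead',options=dict(initial_simplex=np.array([[0,0,0],[5,0,0],[0,5,0],[0,0,.08]])+o.x,xatol=.05,fatol=1e-4))
    return o.x,o.fun/len(tags)
E
python3 - <<'E'
from h import *
g=lambda u,v,z:pix2w('top0',u*.7,v*.7,z)
for n,(u,v),z,yaw in(('A',(429,334),0,0),('B',(571,343),0,.2),('base',(463,208),35,0)):
    p=g(u,v,z+34);G=np.array([p[0],p[1],yaw])
    for T in(['top0'],['sc0'],['top0','sc0']):
        x,f=fit(T,G,z0=z,z1=z+34);print(n,T,x[:2].round(1),np.degrees(x[2]).round(1),round(f,3))
print('holder',g(221,325,40),'small',g(265,357,20))
for q in((295,285),(513,268)):print('lip',g(*q,55))
for t,(x0,x1,y0,y1) in dict(top0=(190,370,110,210)).items():
    im=cv2.imread(f'pics/{t}.png')[y0:y1,x0:x1]
    im=cv2.convertScaleAbs(im,alpha=1.7)
    cv2.imwrite('pics/shelf.png',cv2.resize(im,(792,440),interpolation=cv2.INTER_CUBIC))
im=cv2.imread('pics/sc0.png')
a=cv2.resize(cv2.convertScaleAbs(im[180:320,220:380],alpha=1.5),(400,350),interpolation=cv2.INTER_CUBIC)
b=cv2.resize(cv2.convertScaleAbs(im[135:175,280:350],alpha=1.5),(400,228),interpolation=cv2.INTER_CUBIC)
t=cv2.imread('pics/top0.png');c=cv2.resize(cv2.convertScaleAbs(t[205:275,130:210],alpha=1.5),(400,350),interpolation=cv2.INTER_CUBIC)
o=np.zeros((600,800,3),np.uint8);o[:350,:400]=a;o[:350,400:]=c;o[360:588,:400]=b;cv2.imwrite('pics/mix.png',o)
E
```

```text
A ['top0'] [425.2 -38.2] -10.7 0.136
A ['sc0'] [425.2 -38.1] -15.0 0.227
A ['top0', 'sc0'] [425.9 -37.8] -12.4 0.186
B ['top0'] [ 405.  -293.1] 15.4 0.178
B ['sc0'] [ 402.6 -293.5] 10.5 0.22
B ['top0', 'sc0'] [ 404.6 -293.4] 12.3 0.201
base ['top0'] [ 647.1 -101.5] 1.4 0.112
base ['sc0'] [ 647.2 -100.8] 2.9 0.191
base ['top0', 'sc0'] [ 648.7 -100.6] 2.1 0.153
holder [447.79996032 333.75160503  40.        ] small [389.42560536 258.88297977  20.        ]
lip [515.7803846  198.37168013  55.        ]
lip [ 539.06480661 -189.68278653   55.        ]
```

View pics/shelf.png

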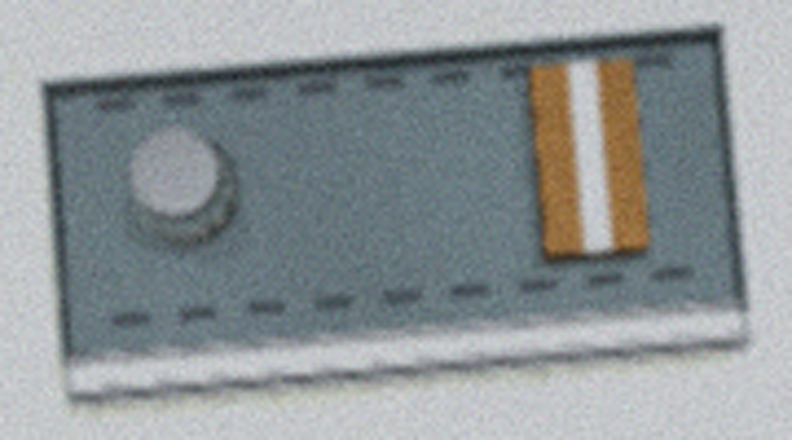

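View pics/mix.png

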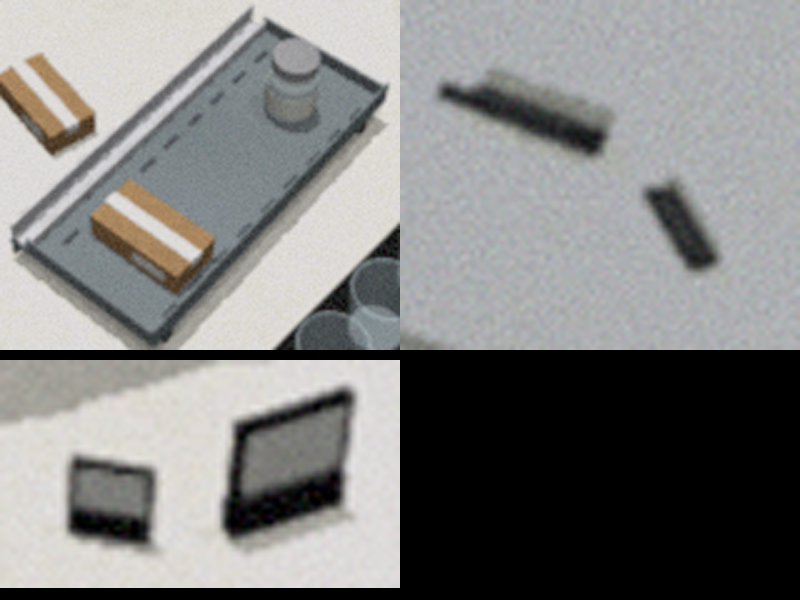

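The crops confirm the choices: the brown carton pair, and the larger holder, whose foot is the near-left dark bar. The next step is to go above carton A and look with the wrist camera.

```bash
cat >> h.py <<'E'
def delta(x,y,z,yawx):
    s=manip.read_state();R=s['orientation'];p=s['eef_pos']
    d=R.T@(np.array([x,y,z])-p)/10
    yaw=np.degrees(np.arctan2(R[1,0],R[0,0]));t=-((yawx-yaw+180)%360-180)
    print('t',round(s['t'],2),'at',p.round(1),'yaw',yaw.round(2),'-> shift cm',d.round(2),'turn',t.round(2),'F',s['force'].round(1),'gap',round(s['finger_gap'],1),'tilt',R[:2,2].round(4))
E
python3 -c "
from h import *
delta(415,-40,230,168)"
```

```text
t 0.1 at [223.  529.5 230.5] yaw 157.15 -> shift cm [-39.8  -45.02   0.12] turn -10.85 F [-0.   1.3  0.2] gap 85.4 tilt [-0.0009 -0.0015]
```

Call:
apply_moves:
  moves:
    - [[-2.6,-3,0,0],[-5.3,-6,0,0],[-8,-9,0,0],[-10.6,-12,0,0],[-13.3,-15,0,0]]
  fingers: 1

```text
t: 0.52
eef_pos: [287.3, 338.2, 230.8]
orientation: [[-0.922, 0.387, -0.001], [0.387, 0.922, -0.001], [0.0, -0.001, -1.0]]
force: [1.7, -0.3, -0.0]
finger_gap: 85.4
finger_force: 0.0
```

Call:
apply_moves:
  moves:
    - [[-2.6,-3,0,0],[-5.3,-6,0,0],[-8,-9,0,0],[-10.6,-12,0,0],[-13.3,-15,0,0]]

```text
t: 0.93
eef_pos: [351.6, 148.4, 231.2]
orientation: [[-0.922, 0.388, 0.0], [0.388, 0.922, 0.0], [0.0, 0.0, -1.0]]
force: [0.7, 0.9, -0.5]
finger_gap: 85.3
finger_force: 0.0
```

Call:
apply_moves:
  moves:
    - [[-2.6,-3,0,-3],[-5.3,-6,0,-6],[-8,-9,0,-9],[-10.6,-12,0,-11],[-13.3,-15,0,-11]]

```text
t: 1.35
eef_pos: [416.0, -41.7, 231.2]
orientation: [[-0.979, 0.204, -0.0], [0.204, 0.979, 0.0], [0.0, 0.0, -1.0]]
force: [1.7, 0.7, 0.1]
finger_gap: 85.5
finger_force: 0.0
```

Call:
apply_moves:
  moves:
    - [[0,0,0,0],[0,0,0,0]]

```text
t: 1.52
eef_pos: [416.4, -41.6, 230.8]
orientation: [[-0.978, 0.21, -0.001], [0.21, 0.978, 0.001], [0.001, 0.0, -1.0]]
force: [0.6, 0.2, -0.5]
finger_gap: 84.9
finger_force: 0.0
```

```bash
python3 - <<'E'
from h import *
c=snap('wrist','w1');print({k:np.round(v,3) for k,v in load('w1').items()})
delta(415,-40,230,168)
im=c['color'];cv2.imwrite('pics/w1b.png',cv2.resize(im,(800,600),interpolation=cv2.INTER_CUBIC))
E
```

```text
{'fx': np.float64(325.192), 'fy': np.float64(325.192), 'cx': np.float64(280.801), 'cy': np.float64(209.144), 'position': array([347.242, -27.544, 374.436]), 'attitude': array([[ 0.21 , -0.939, -0.272],
       [ 0.978,  0.202,  0.057],
       [ 0.001, -0.278,  0.96 ]])}
t 1.57 at [415.7 -40.2 230.8] yaw 168.0 -> shift cm [0.08 0.   0.08] turn -0.0 F [-0.5 -0.2 -0.1] gap 85.6 tilt [-0.0015  0.001 ]
```

View pics/w1b.png

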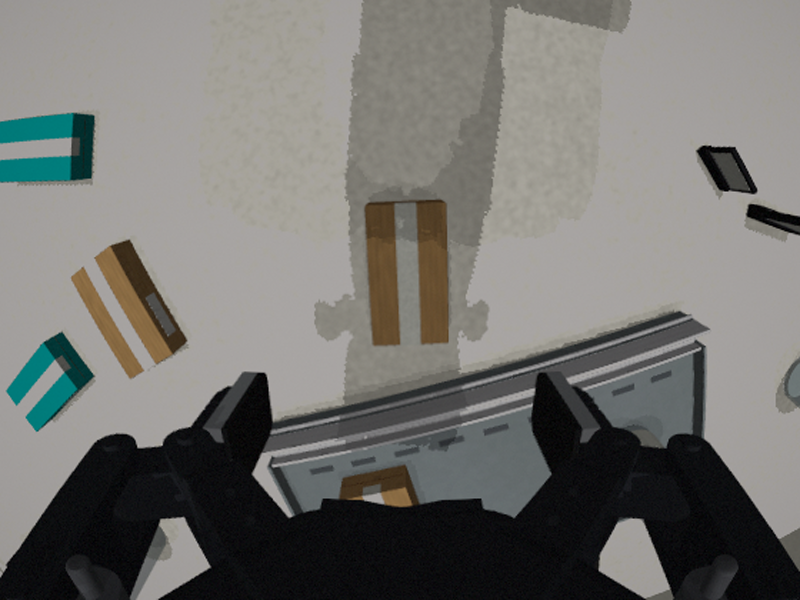

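Wrist view (800x600 px): carton A's top face has corners at (367,204), (446,201), (447,343) and (373,345). The lip's right end is at about (685,313). Carton B is at (128,310), and the holders are at the right edge.

```bash
python3 - <<'E'
from h import *
g=lambda u,v,z:pix2w('w1',u*.7,v*.7,z,True)
P=[g(*q,34)[:2] for q in((367,204),(446,201),(447,343),(373,345))]
print(np.round(P,1),np.mean(P,0),[np.linalg.norm(P[i]-P[(i+1)%4]).round(1) for i in range(4)])
for i,j in((0,3),(1,2)):
    d=P[j]-P[i];print(np.degrees(np.arctan2(d[1],d[0])))
a=g(400,202,34)-g(409,344,34);print('tape',np.degrees(np.arctan2(-a[1],-a[0])))
print(fit(['w1'],np.array([425,-38,-.2]),fish=('w1',)))
print('lip ends',g(685,313,61),g(272,423,61))
E
```

```text
[[ 3.680e+02 -5.720e+01]
 [ 3.779e+02 -2.000e-01]
 [ 4.869e+02 -2.010e+01]
 [ 4.762e+02 -7.760e+01]] [427.24736281 -38.76616816] [np.float64(57.8), np.float64(110.9), np.float64(58.5), np.float64(110.2)]
-10.691074592399922
-10.364781985354753
tape -8.489436678597746
(array([ 4.27669834e+02, -3.93573580e+01, -1.70987250e-01]), np.float64(0.3254085850202204))
lip ends [496.52481915 177.20281239  61.        ] [ 516.02318616 -169.76935953   61.        ]
```

```bash
python3 -c "
from h import *
delta(427.3,-38.9,7,169.7)"
```

```text
t 1.57 at [415.7 -40.2 230.8] yaw 168.0 -> shift cm [-1.14  0.35 22.38] turn -1.7 F [-0.5 -0.2 -0.1] gap 85.6 tilt [-0.0015  0.001 ]
```

Call:
apply_moves:
  moves:
    - [[-0.5,0.2,4,-1],[-1.1,0.4,8,-1.7],[-1.1,0.4,12,-1.7],[-1.1,0.4,15,-1.7],[-1.1,0.4,17,-1.7]]

```text
t: 1.98
eef_pos: [424.9, -35.4, 58.3]
orientation: [[-0.985, 0.173, -0.004], [0.173, 0.985, 0.002], [0.005, 0.001, -1.0]]
force: [-0.7, 0.7, 0.2]
finger_gap: 85.4
finger_force: 0.0
```

Call:
apply_moves:
  moves:
    - [[0,0,2,0],[0,0,4,0],[0,0,5,0],[0,0,5.3,0],[0,0,5.3,0]]

```text
t: 2.4
eef_pos: [426.6, -36.3, 7.7]
orientation: [[-0.985, 0.174, -0.002], [0.174, 0.985, 0.001], [0.002, 0.001, -1.0]]
force: [0.3, -0.5, 0.1]
finger_gap: 85.6
finger_force: 0.0
```

```bash
python3 - <<'E'
from h import *
c=snap('wrist','w2')
delta(427.3,-38.9,7,169.7)
E
```

```text
t 2.45 at [427.4 -36.8   8.5] yaw 169.97 -> shift cm [-0.02 -0.21  0.15] turn 0.27 F [-0.3 -0.3 -0.2] gap 85.4 tilt [-0.0006  0.0004]
```

Call:
apply_moves:
  moves:
    - [[0,-0.2,0.1,0],[0,-0.2,0.1,0],[0,-0.2,0.1,0]]

```text
t: 2.7
eef_pos: [428.2, -40.1, 8.1]
orientation: [[-0.984, 0.176, 0.002], [0.176, 0.984, -0.0], [-0.002, -0.0, -1.0]]
force: [1.2, 0.5, 0.4]
finger_gap: 85.4
finger_force: 0.0
```

Call:
apply_moves:
  moves:
    - [[0,0,0,0],[0,0,0,0],[0,0,0,0],[0,0,0,0],[0,0,0,0]]
  fingers: 0
  squeeze: 30

```text
t: 3.12
eef_pos: [427.8, -40.1, 7.8]
orientation: [[-0.984, 0.176, 0.001], [0.176, 0.984, 0.0], [-0.001, 0.0, -1.0]]
force: [-1.0, 1.6, 6.1]
finger_gap: 59.4
finger_force: 32.5
```

Call:
apply_moves:
  moves:
    - [[0,0,0,0],[0,0,0,0],[0,0,0,0]]

```text
t: 3.37
eef_pos: [427.9, -40.1, 7.8]
orientation: [[-0.984, 0.176, 0.001], [0.176, 0.984, 0.0], [-0.001, 0.0, -1.0]]
force: [-1.2, 0.4, 5.7]
finger_gap: 59.4
finger_force: 32.5
```

```bash
python3 - <<'E'
from h import *
delta(647,-101,160,183.4)
E
```

```text
t 3.37 at [427.9 -40.1   7.8] yaw 169.84 -> shift cm [-22.66  -2.13 -15.2 ] turn -13.56 F [-1.2  0.4  5.7] gap 59.4 tilt [0.0009 0.    ]
```

Call:
apply_moves:
  moves:
    - [[0,0,-1,0],[0,0,-3,0],[0,0,-6,0],[0,0,-9,0],[0,0,-12,0]]

```text
t: 3.78
eef_pos: [426.7, -39.9, 128.1]
orientation: [[-0.984, 0.176, -0.001], [0.176, 0.984, 0.0], [0.002, 0.0, -1.0]]
force: [0.6, 0.0, -1.4]
finger_gap: 59.4
finger_force: 33.3
```

Call:
apply_moves:
  moves:
    - [[-2,2,-2,0],[-5,4.5,-4,0],[-8,7,-6,0],[-11,9.5,-8,0],[-13.5,11.5,-10,0]]

```text
t: 4.2
eef_pos: [579.4, 49.4, 226.1]
orientation: [[-0.984, 0.176, -0.001], [0.176, 0.984, 0.0], [0.001, -0.0, -1.0]]
force: [1.5, -1.0, -1.2]
finger_gap: 59.8
finger_force: 33.4
```

Call:
apply_moves:
  moves:
    - [[-1.2,1,0,-5],[-1.7,1.4,0,-10],[-1.7,1.4,0,-13.5],[-1.7,1.4,0,-13.5],[-1.7,1.4,0,-13.5]]

```text
t: 4.62
eef_pos: [597.4, 59.0, 225.1]
orientation: [[-0.998, -0.057, -0.002], [-0.057, 0.998, 0.0], [0.002, 0.0, -1.0]]
force: [-0.3, 0.9, -1.2]
finger_gap: 59.5
finger_force: 33.4
```

```bash
python3 - <<'E'
from h import *
c=snap('wrist','w3')
delta(647,-101,160,183.4)
im=c['color'];cv2.imwrite('pics/w3b.png',cv2.resize(im,(800,600),interpolation=cv2.INTER_CUBIC))
E
```

```text
t 4.67 at [597.4  58.9 225.3] yaw -176.76 -> shift cm [ -4.06 -16.25   6.53] turn -0.16 F [ 0.6  0.  -0.7] gap 59.3 tilt [-0.0012  0.0001]
```

View pics/w3b.png

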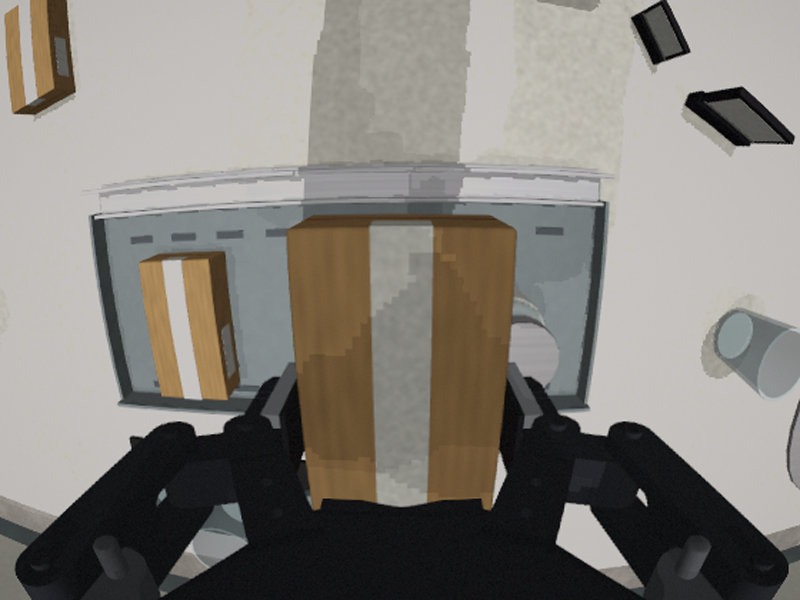

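The view shows base top-face corners near (140,263), (208,259), (226,398) and (162,399). The held carton's near top edge is at y≈232, and the lip's right end is at about (603,172). An enlarged crop comes next.

```bash
python3 - <<'E'
from h import *
im=cv2.imread('pics/w3.png')
a=cv2.resize(cv2.convertScaleAbs(im[110:210,55:185],alpha=1.3),None,fx=6,fy=6,interpolation=cv2.INTER_CUBIC)
cv2.imwrite('pics/c3.png',a)
E
```

```text
(no output)
```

View pics/c3.png

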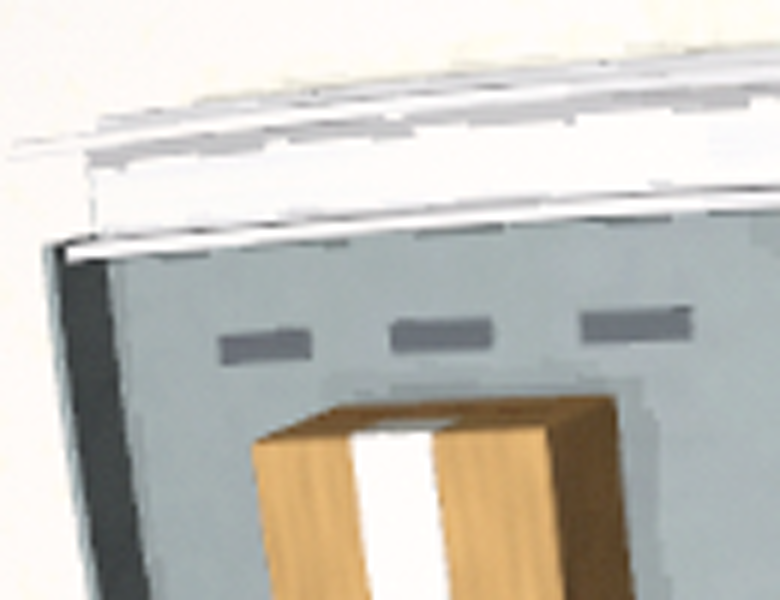

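```bash
python3 - <<'E'
from h import *
g=lambda u,v,z:pix2w('w3',u,v,z,True)
k=lambda x,y,z:g(55+x/6-.4,110+y/6-.4,z)
P=np.array([k(255,442,69),k(548,427,69),g(158.2,277.9,69),g(113.4,279.3,69)])[:,:2]
print(P.round(1),P.mean(0),[np.linalg.norm(P[i]-P[(i+1)%4]).round(1) for i in range(4)],'bot',k(615,397,35))
for i,j in((0,3),(1,2)):
    d=P[j]-P[i];print(np.degrees(np.arctan2(d[1],d[0])))
print('fit',fit(['w3'],np.array([648,-101,.06]),z0=35,z1=69,fish=('w3',)))
L=[k(*q,61)[:2] for q in((10,148),(100,140),(390,110),(780,72))]+[g(603*.7,174*.7,61)[:2]];print('lip',np.round(L,1))
W=[k(*q,49)[:2] for q in((70,252),(400,222),(780,195))]+[g(604*.7,203*.7,49)[:2]];print('rear',np.round(W,1))
H=[g(u*.7,v*.7,251.4)[:2] for u,v in((290,229),(516,232),(371,224),(433,224))];print('held near edge',np.round(H,1))
s=manip.read_state();print(s['eef_pos'],s['orientation'][:,0])
for h in H: print((s['orientation'].T[:2,:2]@(h-s['eef_pos'][:2])).round(1))
E
```

```text
[[ 596.3 -135.1]
 [ 591.9  -76.2]
 [ 699.5  -70.2]
 [ 708.7 -128.6]] [ 649.10645194 -102.55662378] [np.float64(59.1), np.float64(107.8), np.float64(59.1), np.float64(112.6)] bot [593.18121204 -77.16984907  35.        ]
3.299487849333129
3.168690254897796
fit (array([ 6.49775519e+02, -1.04624051e+02,  6.56706556e-02]), np.float64(0.21210678315235953))
lip [[ 543.4 -195.3]
 [ 542.7 -172.8]
 [ 539.3 -109.2]
 [ 533.6  -37.9]
 [ 517.4  195. ]]
rear [[ 564.7 -190.3]
 [ 559.8 -113.8]
 [ 554.7  -41. ]
 [ 538.2  203.7]]
held near edge [[543.7  26.5]
 [541.2  85. ]
 [541.6  47.5]
 [540.7  63.3]]
[597.35271019  58.93392409 225.32525173] [-0.99840469 -0.05644932  0.00124065]
[ 55.4 -29.3]
[54.6 29.2]
[56.3 -8.2]
[56.3  7.5]
```

```bash
python3 - <<'E'
from h import *
delta(649.2,-102.5,120,183.5)
E
```

```text
t 4.67 at [597.4  58.9 225.3] yaw -176.76 -> shift cm [ -4.28 -16.41  10.53] turn -0.26 F [ 0.6  0.  -0.7] gap 59.3 tilt [-0.0012  0.0001]
```

Call:
apply_moves:
  moves:
    - [[-1,-3.5,1,-0.3],[-2,-7,3,-0.3],[-3,-10.5,5,-0.3],[-4,-13.5,7,-0.3],[-4.3,-16.4,8.5,-0.3]]

```text
t: 5.08
eef_pos: [650.5, -104.1, 139.1]
orientation: [[-0.998, -0.061, -0.0], [-0.061, 0.998, 0.0], [0.0, 0.0, -1.0]]
force: [0.7, -0.0, -1.9]
finger_gap: 59.6
finger_force: 33.4
```

Call:
apply_moves:
  moves:
    - [[0,0,1,0],[0,0,2,0],[0,0,2,0],[0,0,2,0]]

```text
t: 5.42
eef_pos: [649.5, -101.1, 120.6]
orientation: [[-0.998, -0.064, -0.001], [-0.064, 0.998, 0.001], [0.001, 0.001, -1.0]]
force: [-0.3, -0.1, -1.2]
finger_gap: 59.0
finger_force: 33.4
```

```bash
python3 - <<'E'
from h import *
delta(649.2,-102.5,78,183.5)
E
```

```text
t 5.42 at [ 649.5 -101.1  120.6] yaw -176.34 -> shift cm [ 0.04 -0.14  4.26] turn 0.16 F [-0.3 -0.1 -1.2] gap 59.0 tilt [-0.0013  0.0008]
```

Call:
apply_moves:
  moves:
    - [[0,-0.1,1,0],[0,-0.1,2,0],[0,-0.1,3,0],[0,-0.1,3.7,0],[0,-0.1,3.9,0]]

```text
t: 5.83
eef_pos: [649.2, -102.3, 79.8]
orientation: [[-0.998, -0.064, -0.003], [-0.064, 0.998, 0.001], [0.003, 0.001, -1.0]]
force: [0.6, -0.7, -1.4]
finger_gap: 59.4
finger_force: 33.4
```

Call:
apply_moves:
  moves:
    - [[0,0,0.1,0],[0,0,0.2,0],[0,0,0.2,0]]

```text
t: 6.08
eef_pos: [650.6, -103.2, 80.0]
orientation: [[-0.998, -0.064, 0.0], [-0.064, 0.998, 0.0], [-0.0, -0.0, -1.0]]
force: [-1.0, 0.2, -0.5]
finger_gap: 59.5
finger_force: 33.4
```

```bash
python3 - <<'E'
from h import *
delta(649.2,-102.5,77,183.5)
snap('scene','s4');snap('top','t4')
E
```

```text
t 6.08 at [ 650.6 -103.2   80. ] yaw -176.35 -> shift cm [0.14 0.07 0.3 ] turn 0.15 F [-1.   0.2 -0.5] gap 59.5 tilt [0.0004 0.    ]
```

Call:
apply_moves:
  moves:
    - [[0,0,0.1,0],[0.1,0,0.2,0],[0.1,0,0.2,0]]

```text
t: 6.43
eef_pos: [649.2, -103.2, 77.8]
orientation: [[-0.998, -0.064, -0.0], [-0.064, 0.998, 0.0], [0.0, 0.0, -1.0]]
force: [0.5, -0.4, -1.6]
finger_gap: 59.4
finger_force: 33.4
```

Call:
apply_moves:
  moves:
    - [[0,0,0.1,0],[0,0,0.1,0],[0,0,0.1,0]]

```text
t: 6.68
eef_pos: [649.4, -103.2, 76.9]
orientation: [[-0.998, -0.064, 0.0], [-0.064, 0.998, 0.0], [-0.0, 0.0, -1.0]]
force: [-0.4, 0.1, -1.6]
finger_gap: 59.4
finger_force: 33.4
```

Call:
apply_moves:
  moves:
    - [[0,0,0.1,0],[0,0,0.1,0],[0,0,0.1,0]]

```text
t: 6.93
eef_pos: [649.5, -103.2, 76.9]
orientation: [[-0.998, -0.064, 0.001], [-0.064, 0.998, -0.0], [-0.001, -0.0, -1.0]]
force: [-3.0, 0.6, 4.8]
finger_gap: 59.6
finger_force: 34.2
```

Call:
apply_moves:
  moves:
    - [[0,0,-0.05,0],[0,0,-0.05,0],[0,0,-0.05,0],[0,0,-0.05,0],[0,0,-0.05,0]]
  fingers: 1

```text
t: 7.35
eef_pos: [649.4, -103.2, 76.2]
orientation: [[-0.998, -0.064, -0.0], [-0.064, 0.998, 0.0], [0.0, 0.0, -1.0]]
force: [-0.1, 0.5, 0.2]
finger_gap: 85.2
finger_force: 0.0
```

Call:
apply_moves:
  moves:
    - [[0,0,-1,0],[0,0,-3,0],[0,0,-6,0],[0,0,-9,0],[0,0,-12,0]]

```text
t: 7.77
eef_pos: [649.1, -103.1, 198.2]
orientation: [[-0.998, -0.064, -0.0], [-0.064, 0.998, 0.0], [0.0, 0.0, -1.0]]
force: [0.5, 0.6, 0.3]
finger_gap: 85.3
finger_force: 0.0
```

```bash
python3 - <<'E'
from h import *
delta(480,-200,240,183.5)
E
```

```text
t 7.77 at [ 649.1 -103.1  198.2] yaw -176.35 -> shift cm [17.5  -8.59 -4.18] turn 0.15 F [0.5 0.6 0.3] gap 85.3 tilt [-0.0001  0.0001]
```

Call:
apply_moves:
  moves:
    - [[2.5,-1.7,-0.5,0],[5,-3.4,-1.2,0],[8,-5.2,-2,0],[11,-7.2,-2.7,0],[12.8,-8.5,-2.7,0]]

```text
t: 8.18
eef_pos: [525.4, -197.7, 226.0]
orientation: [[-0.998, -0.063, 0.002], [-0.063, 0.998, -0.002], [-0.002, -0.002, -1.0]]
force: [0.6, -0.3, 0.1]
finger_gap: 85.5
finger_force: 0.0
```

Call:
apply_moves:
  moves:
    - [[3,-2,0,-3],[6,-4,0,-6],[9,-6,0,-9],[11,-7.5,0,-10.5],[12.8,-8.5,0,-10.5]]

```text
t: 8.6
eef_pos: [403.2, -290.6, 224.4]
orientation: [[-0.97, -0.244, 0.001], [-0.244, 0.97, -0.001], [-0.001, -0.001, -1.0]]
force: [0.4, -0.3, -0.2]
finger_gap: 85.7
finger_force: 0.0
```

Call:
apply_moves:
  moves:
    - [[0,0,0,0],[0,0,0,0]]

```text
t: 8.77
eef_pos: [404.3, -289.8, 224.3]
orientation: [[-0.97, -0.242, 0.001], [-0.242, 0.97, -0.001], [-0.001, -0.001, -1.0]]
force: [-1.2, 0.9, 0.1]
finger_gap: 85.7
finger_force: 0.0
```

```bash
python3 - <<'E'
from h import *
c=snap('wrist','w5')
delta(405,-293,225,194)
im=c['color']
a=cv2.resize(im,(800,600),interpolation=cv2.INTER_CUBIC)
cv2.imwrite('pics/w5b.png',a)
E
```

```text
t 8.82 at [ 404.9 -289.4  224.1] yaw -165.91 -> shift cm [ 0.08 -0.35 -0.09] turn 0.09 F [ 0.2 -0.1 -0.5] gap 85.5 tilt [ 0.0011 -0.0005]
```

View pics/w5b.png

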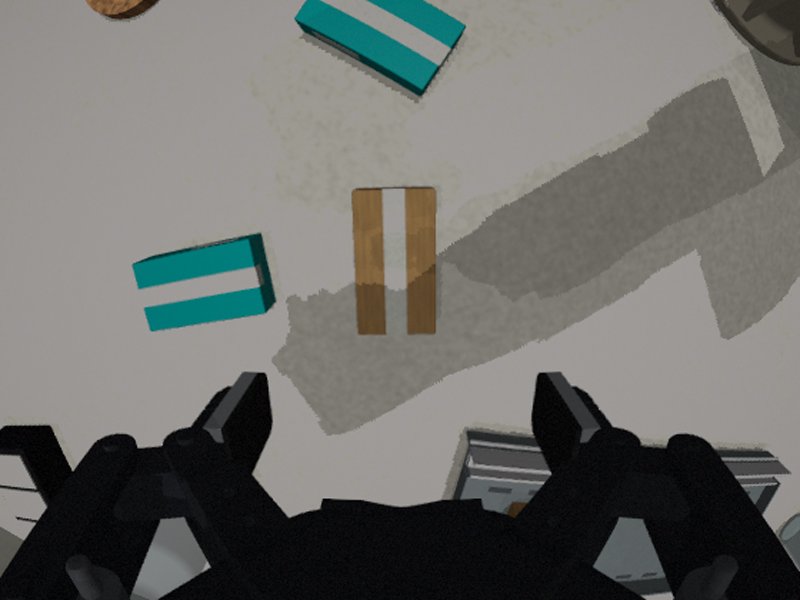

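The view shows carton B's top corners at (352,190), (436,189), (436,334) and (358,334). The turquoise look-alike, with its right edge at 272, is clear of the finger.

```bash
python3 - <<'E'
from h import *
g=lambda u,v,z:pix2w('w5',u*.7,v*.7,z,True)
P=[g(*q,34)[:2] for q in((352,190),(436,189),(436,334),(358,334))]
print(np.round(P,1),np.mean(P,0),[np.linalg.norm(P[i]-P[(i+1)%4]).round(1) for i in range(4)])
for i,j in((0,3),(1,2)):
    d=P[j]-P[i];print(np.degrees(np.arctan2(d[1],d[0])))
a=g(394,188,34)-g(397,334,34);y=np.degrees(np.arctan2(-a[1],-a[0]));print('tape',y)
m=np.mean(P,0);delta(m[0],m[1],7.5,180+13)
E
```

```text
[[ 359.9 -337.9]
 [ 344.8 -279.8]
 [ 450.9 -251.3]
 [ 465.5 -309.5]] [ 405.28101331 -294.62384477] [np.float64(60.1), np.float64(109.9), np.float64(60.0), np.float64(109.3)]
15.05720169140187
15.017730160202714
tape 15.018004765044726
t 8.82 at [ 404.9 -289.4  224.1] yaw -165.91 -> shift cm [ 0.11 -0.5  21.66] turn 1.09 F [ 0.2 -0.1 -0.5] gap 85.5 tilt [ 0.0011 -0.0005]
```

Call:
apply_moves:
  moves:
    - [[0,-0.3,4,-1],[0.1,-0.5,8,-1],[0.1,-0.5,12,-1],[0.1,-0.5,15,-1],[0.1,-0.5,16.5,-1]]

```text
t: 9.23
eef_pos: [404.1, -291.4, 54.5]
orientation: [[-0.965, -0.263, -0.004], [-0.263, 0.965, 0.004], [0.002, 0.005, -1.0]]
force: [-0.8, 0.7, -0.0]
finger_gap: 85.3
finger_force: 0.0
```

Call:
apply_moves:
  moves:
    - [[0,0,2,0],[0,0,3,0],[0,0,4,0],[0,0,4.9,0],[0,0,5.1,0]]

```text
t: 9.65
eef_pos: [405.2, -293.7, 6.5]
orientation: [[-0.965, -0.262, -0.001], [-0.262, 0.965, 0.001], [0.0, 0.001, -1.0]]
force: [0.1, 0.8, 0.3]
finger_gap: 85.2
finger_force: 0.0
```

```bash
python3 - <<'E'
from h import *
delta(405.3,-294.6,7.8,195)
E
```

```text
t 9.65 at [ 405.2 -293.7    6.5] yaw -164.81 -> shift cm [ 0.01 -0.09 -0.13] turn 0.19 F [0.1 0.8 0.3] gap 85.2 tilt [-0.0005  0.0007]
```

Call:
apply_moves:
  moves:
    - [[0,-0.1,-0.1,0],[0,-0.1,-0.1,0],[0,-0.1,-0.1,0]]

```text
t: 9.9
eef_pos: [406.0, -295.9, 9.4]
orientation: [[-0.965, -0.261, 0.001], [-0.261, 0.965, -0.001], [-0.001, -0.002, -1.0]]
force: [0.3, -0.0, 0.2]
finger_gap: 85.4
finger_force: 0.0
```

Call:
apply_moves:
  moves:
    - [[0,0,0,0],[0,0,0,0],[0,0,0,0],[0,0,0,0],[0,0,0,0]]
  fingers: 0
  squeeze: 30

```text
t: 10.32
eef_pos: [405.6, -295.5, 9.1]
orientation: [[-0.965, -0.261, 0.001], [-0.261, 0.965, -0.001], [-0.001, -0.001, -1.0]]
force: [-1.1, 0.3, 6.4]
finger_gap: 59.7
finger_force: 33.6
```

Call:
apply_moves:
  moves:
    - [[0,0,0,0],[0,0,0,0],[0,0,0,0]]

```text
t: 10.57
eef_pos: [405.6, -295.5, 9.1]
orientation: [[-0.965, -0.261, 0.001], [-0.261, 0.965, -0.001], [-0.001, -0.001, -1.0]]
force: [-0.8, 0.3, 6.3]
finger_gap: 59.4
finger_force: 33.6
```

Call:
apply_moves:
  moves:
    - [[0,0,-1,0],[0,0,-4,0],[0,0,-8,0],[0,0,-12,0],[0,0,-16,0]]

```text
t: 10.98
eef_pos: [404.5, -294.4, 170.1]
orientation: [[-0.965, -0.261, -0.001], [-0.261, 0.965, 0.001], [0.001, 0.001, -1.0]]
force: [2.0, 0.1, -1.7]
finger_gap: 59.3
finger_force: 33.6
```

```bash
python3 - <<'E'
from h import *
delta(597,55,240,183.6)
delta(649,-103,180,183.6)
E
```

```text
t 10.98 at [ 404.5 -294.4  170.1] yaw -164.85 -> shift cm [-27.71  28.71  -6.97] turn 11.55 F [ 2.   0.1 -1.7] gap 59.3 tilt [-0.001   0.0011]
t 10.98 at [ 404.5 -294.4  170.1] yaw -164.85 -> shift cm [-28.6   12.09  -0.99] turn 11.55 F [ 2.   0.1 -1.7] gap 59.3 tilt [-0.001   0.0011]
```

Call:
apply_moves:
  moves:
    - [[-2.7,2.8,-1,0],[-5.4,5.6,-2,0],[-8.1,8.4,-3.5,0],[-10.8,11.2,-5,0],[-13.6,14,-6,0]]

```text
t: 11.4
eef_pos: [500.3, -123.0, 230.3]
orientation: [[-0.965, -0.261, 0.001], [-0.261, 0.965, -0.0], [-0.001, -0.001, -1.0]]
force: [0.3, 0.0, -1.2]
finger_gap: 59.4
finger_force: 33.7
```

Call:
apply_moves:
  moves:
    - [[-2.8,2.8,-0.5,3],[-5.5,5.6,-1,6],[-8.1,8.4,-1,9],[-10.8,11.2,-1,11.5],[-13.6,14.2,-1,11.5]]

```text
t: 11.82
eef_pos: [594.3, 49.8, 238.8]
orientation: [[-0.998, -0.062, -0.0], [-0.062, 0.998, -0.0], [0.0, -0.0, -1.0]]
force: [0.7, -1.0, -1.9]
finger_gap: 59.4
finger_force: 33.6
```

Call:
apply_moves:
  moves:
    - [[0,0,0,0],[0,0,0,0],[0,0,0,0]]

```text
t: 12.07
eef_pos: [593.5, 48.2, 238.1]
orientation: [[-0.998, -0.065, -0.001], [-0.065, 0.998, -0.0], [0.001, -0.0, -1.0]]
force: [-0.4, -0.1, -0.8]
finger_gap: 59.4
finger_force: 33.7
```

```bash
python3 - <<'E'
from h import *
c=snap('wrist','w6')
delta(649.4,-103,180,183.6)
im=c['color']
o=np.zeros((600,800,3),np.uint8)
a=cv2.resize(cv2.convertScaleAbs(im[130:290,50:210],alpha=1.2),(560,560),interpolation=cv2.INTER_CUBIC)
o[:560,:560]=a;o[:168,560:784]=cv2.resize(im,(224,168));cv2.imwrite('pics/c6.png',o)
E
```

```text
t 12.12 at [593.4  47.5 238.3] yaw -176.37 -> shift cm [ -4.64 -15.37   5.82] turn 0.03 F [ 0.6 -1.  -1.6] gap 59.4 tilt [-0.0012 -0.0002]
```

View pics/c6.png

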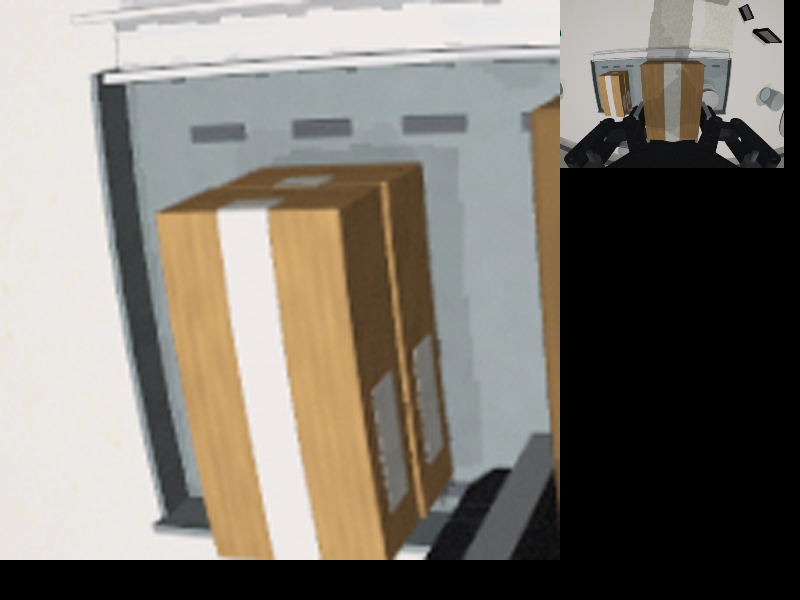

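```bash
python3 - <<'E'
from h import *
k=lambda x,y,z:pix2w('w6',50+x/3.5-.4,130+y/3.5-.4,z,True)[:2]
A=np.array([k(157,212,103),k(340,208,103)]);print(A.round(1),'A ctr',A.mean(0)+55*np.array([.998,.062]))
print('A low right',k(383,182,69),'base up right',k(388,181,69),'base low right',k(421,163,35),'A rear? ',k(217,555,103),k(386,560,103))
t0=k(217,210,103);t1=k(270,555,103);r=[np.degrees(np.arctan2(*(b-a)[::-1])) for a,b in((k(157,212,103),k(217,555,103)),(k(340,208,103),k(386,557,103)),(t0,t1))];print(r)
g=lambda u,v:pix2w('w6',u,v,34+238.2-9.1,True)[:2]
im=cv2.imread('pics/w6.png');s=manip.read_state()
col=im[140:190,230,:].astype(int);print([tuple(c) for c in col[::2]])
for u in(210,230,330):
    h=cv2.cvtColor(im,cv2.COLOR_BGR2GRAY)[130:180,u];print(u,h[::2])
E
```

```text
[[ 596.  -136.6]
 [ 592.2  -77.5]] A ctr [ 648.98721806 -103.6241818 ]
A low right [592.0810521  -77.80960983] base up right [591.71009153 -76.1967331 ] base low right [592.73908911 -77.46939312] A rear?  [ 705.17234801 -130.27309979] [698.29875469 -71.16429558]
[np.float64(3.3236825144389543), np.float64(3.485258092733065), np.float64(2.870553175050362)]
[(np.int64(152), np.int64(152), np.int64(152)), (np.int64(97), np.int64(96), np.int64(96)), (np.int64(143), np.int64(141), np.int64(143)), (np.int64(96), np.int64(95), np.int64(89)), (np.int64(96), np.int64(96), np.int64(89)), (np.int64(91), np.int64(91), np.int64(87)), (np.int64(36), np.int64(59), np.int64(78)), (np.int64(31), np.int64(50), np.int64(69)), (np.int64(37), np.int64(60), np.int64(80)), (np.int64(39), np.int64(62), np.int64(81)), (np.int64(44), np.int64(72), np.int64(93)), (np.int64(58), np.int64(90), np.int64(117)), (np.int64(57), np.int64(91), np.int64(117)), (np.int64(58), np.int64(90), np.int64(118)), (np.int64(59), np.int64(92), np.int64(117)), (np.int64(55), np.int64(90), np.int64(116)), (np.int64(58), np.int64(91), np.int64(117)), (np.int64(57), np.int64(91), np.int64(117)), (np.int64(56), np.int64(91), np.int64(115)), (np.int64(57), np.int64(90), np.int64(116)), (np.int64(56), np.int64(89), np.int64(115)), (np.int64(57), np.int64(89), np.int64(114)), (np.int64(56), np.int64(88), np.int64(115)), (np.int64(56), np.int64(89), np.int64(116)), (np.int64(57), np.int64(90), np.int64(116))]
210 [196 197 196 194 196 197 182 189 143 130 134 134 140 108  63  71  94  98
 100 101 101 101  99  99  99]
230 [153 149 150 149 153 152  96 142  93  94  90  62  54  63  65  75  94  95
  95  96  94  95  95  94  94]
330 [193 196 196 195 196 195 109 183  92 128 122  61  52  63  64  75  88  92
  91  91  91  90  92  90  91]
```

```bash
python3 - <<'E'
from h import *
s=manip.read_state();R=s['orientation'][:2,:2];p=s['eef_pos']
for u in(230,330):print(R.T@(pix2w('w6',u,160.5,263.2,True)[:2]-p[:2]))
delta(649.4,-102.9,150,183.6)
E
```

```text
[ 54.88916226 -18.78838358]
[54.94072636 18.14397223]
t 12.12 at [593.4  47.5 238.3] yaw -176.37 -> shift cm [ -4.65 -15.36   8.82] turn 0.03 F [ 0.6 -1.  -1.6] gap 59.4 tilt [-0.0012 -0.0002]
```

Call:
apply_moves:
  moves:
    - [[-1,-3.4,1,0],[-2,-6.8,2.5,0],[-3,-10,4,0],[-4,-13,5.5,0],[-4.6,-15.3,7,0]]

```text
t: 12.53
eef_pos: [649.7, -106.2, 168.1]
orientation: [[-0.998, -0.06, 0.001], [-0.06, 0.998, -0.001], [-0.001, -0.001, -1.0]]
force: [-0.5, -0.2, -1.5]
finger_gap: 59.6
finger_force: 33.7
```

Call:
apply_moves:
  moves:
    - [[0,0,1,0],[0,0,1.8,0],[0,0,1.8,0],[0,0,1.8,0]]

```text
t: 12.87
eef_pos: [648.7, -101.4, 150.5]
orientation: [[-0.998, -0.063, -0.001], [-0.063, 0.998, 0.001], [0.001, 0.001, -1.0]]
force: [-0.2, 0.7, -1.7]
finger_gap: 59.5
finger_force: 33.8
```

```bash
python3 - <<'E'
from h import *
delta(649.1,-102.9,115,183.6)
E
```

```text
t 12.87 at [ 648.7 -101.4  150.5] yaw -176.36 -> shift cm [-0.03 -0.16  3.55] turn 0.04 F [-0.2  0.7 -1.7] gap 59.5 tilt [-0.0011  0.0006]
```

Call:
apply_moves:
  moves:
    - [[0,-0.1,1,0],[0,-0.1,2,0],[0,-0.1,3,0],[0,-0.1,3.4,0],[0,-0.1,3.4,0]]

```text
t: 13.28
eef_pos: [648.6, -101.9, 114.4]
orientation: [[-0.998, -0.064, -0.003], [-0.064, 0.998, 0.001], [0.003, 0.001, -1.0]]
force: [-0.6, 0.0, -2.1]
finger_gap: 59.4
finger_force: 33.8
```

Call:
apply_moves:
  moves:
    - [[0,0,0,0],[0,0,0,0],[0,0,0.1,0],[0,0,0.1,0]]

```text
t: 13.62
eef_pos: [650.1, -102.8, 115.8]
orientation: [[-0.998, -0.064, 0.001], [-0.064, 0.998, -0.0], [-0.001, -0.0, -1.0]]
force: [-0.7, -0.3, -1.4]
finger_gap: 59.3
finger_force: 33.8
```

```bash
python3 - <<'E'
from h import *
delta(649.1,-103,112.1,183.6)
E
```

```text
t 13.62 at [ 650.1 -102.8  115.8] yaw -176.35 -> shift cm [ 0.1  -0.02  0.37] turn 0.05 F [-0.7 -0.3 -1.4] gap 59.3 tilt [ 0.0008 -0.0001]
```

Call:
apply_moves:
  moves:
    - [[0.1,0,0.1,0],[0.1,0,0.2,0],[0.1,0,0.3,0],[0.1,0,0.3,0]]

```text
t: 13.95
eef_pos: [648.8, -102.8, 112.2]
orientation: [[-0.998, -0.064, -0.0], [-0.064, 0.998, 0.0], [0.0, 0.0, -1.0]]
force: [0.3, -0.2, -2.1]
finger_gap: 59.3
finger_force: 33.8
```

Call:
apply_moves:
  moves:
    - [[0,0,0.1,0],[0,0,0.1,0],[0,0,0.1,0]]

```text
t: 14.2
eef_pos: [648.8, -102.8, 112.1]
orientation: [[-0.998, -0.064, 0.001], [-0.064, 0.998, -0.0], [-0.001, -0.0, -1.0]]
force: [-2.2, 0.0, 3.5]
finger_gap: 59.6
finger_force: 34.4
```

Call:
apply_moves:
  moves:
    - [[0,0,-0.05,0],[0,0,-0.05,0],[0,0,-0.05,0],[0,0,-0.05,0],[0,0,-0.05,0]]
  fingers: 1

```text
t: 14.62
eef_pos: [648.9, -102.8, 111.7]
orientation: [[-0.998, -0.064, -0.0], [-0.064, 0.998, 0.0], [0.0, 0.0, -1.0]]
force: [0.5, -0.5, -0.6]
finger_gap: 85.3
finger_force: 0.0
```

Call:
apply_moves:
  moves:
    - [[0,0,-1,0],[0,0,-3,0],[0,0,-6,0],[0,0,-9,0],[0,0,-12,0]]

```text
t: 15.03
eef_pos: [648.6, -102.7, 233.8]
orientation: [[-0.998, -0.064, 0.0], [-0.064, 0.998, 0.0], [-0.0, 0.0, -1.0]]
force: [0.5, -0.2, -0.2]
finger_gap: 85.4
finger_force: 0.0
```

Call:
apply_moves:
  moves:
    - [[1.1,3,0,0],[2.2,6,0,0],[3.4,9,0,0],[4.5,12,0,0],[5.7,14.8,0,0]]

```text
t: 15.45
eef_pos: [581.9, 42.6, 232.9]
orientation: [[-0.998, -0.063, 0.001], [-0.063, 0.998, 0.0], [-0.001, 0.0, -1.0]]
force: [-1.1, 0.4, -0.2]
finger_gap: 85.1
finger_force: 0.0
```

Call:
apply_moves:
  moves:
    - [[1.1,3,0,0],[2.2,6,0,0],[3.4,9,0,0],[4.5,12,0,0],[5.7,14.8,0,0]]

```text
t: 15.87
eef_pos: [515.6, 186.9, 232.9]
orientation: [[-0.998, -0.064, 0.001], [-0.064, 0.998, 0.001], [-0.001, 0.0, -1.0]]
force: [0.4, -0.1, 0.0]
finger_gap: 85.2
finger_force: 0.0
```

Call:
apply_moves:
  moves:
    - [[1.1,3,0,0],[2.2,6,0,-5],[3.4,9,0,-12],[4.5,12,0,-19],[5.7,14.8,0,-26]]

```text
t: 16.28
eef_pos: [449.2, 331.1, 232.9]
orientation: [[-0.866, -0.5, 0.001], [-0.5, 0.866, 0.001], [-0.001, 0.0, -1.0]]
force: [0.7, -0.2, -0.1]
finger_gap: 85.7
finger_force: 0.0
```

Call:
apply_moves:
  moves:
    - [[0,0,0,-7],[0,0,0,-14],[0,0,0,-21],[0,0,0,-28],[0,0,0,-35]]

```text
t: 16.7
eef_pos: [449.9, 329.8, 232.8]
orientation: [[-0.422, -0.906, 0.001], [-0.906, 0.422, 0.0], [-0.001, -0.001, -1.0]]
force: [-1.2, -0.1, -0.5]
finger_gap: 85.3
finger_force: 0.0
```

Call:
apply_moves:
  moves:
    - [[0,0,0,-6],[0,0,0,-6],[0,0,0,-6]]

```text
t: 16.95
eef_pos: [450.0, 329.6, 232.6]
orientation: [[-0.334, -0.943, 0.001], [-0.943, 0.334, 0.0], [-0.001, -0.001, -1.0]]
force: [0.2, 0.3, 0.4]
finger_gap: 85.1
finger_force: 0.0
```

```bash
python3 - <<'E'
from h import *
c=snap('wrist','w7')
delta(448,334,230,251)
im=c['color']
a=cv2.resize(im,(800,600),interpolation=cv2.INTER_CUBIC)
cv2.imwrite('pics/w7b.png',a)
E
```

```text
t 17.0 at [450.  329.5 232.4] yaw -109.52 -> shift cm [-0.36  0.34  0.24] turn -0.52 F [0.  0.3 1.1] gap 85.0 tilt [0.0005 0.0004]
```

View pics/w7b.png

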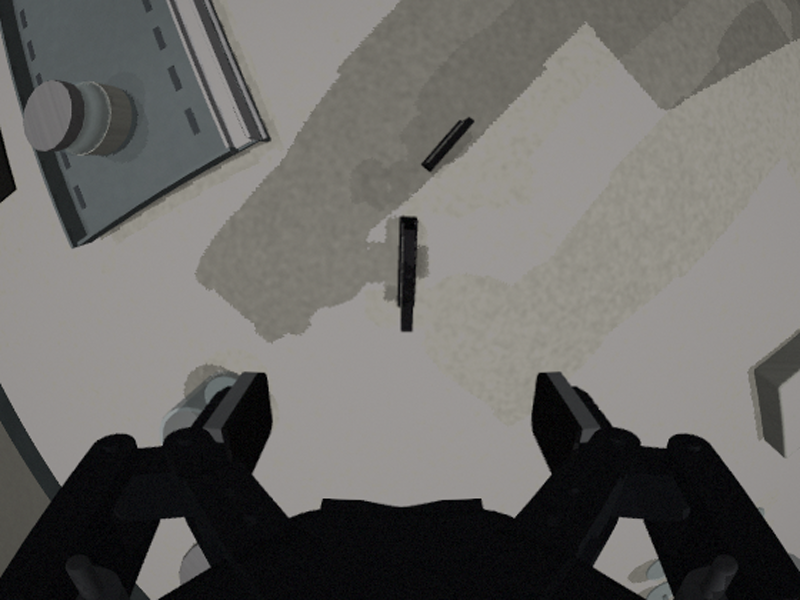

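The view shows the large holder edge-on in the middle, with its top edge running from (408,217) to (407,330). The smaller one is at (447,144) and the tumbler at (200,405). That uses up the picture allowance, so I work numerically from here.

```bash
python3 - <<'E'
from h import *
im=cv2.cvtColor(cv2.imread('pics/w7.png'),cv2.COLOR_BGR2GRAY)
for v in range(149,236,6): print(v,im[v,274:298].tolist())
g=lambda u,v,z:pix2w('w7',u*.7,v*.7,z,True)
a=g(408,217,80);b=g(407,331,80);print(a,b,np.linalg.norm(a-b),(a+b)/2,np.degrees(np.arctan2(*(a-b)[1::-1])))
print('tumbler',pix2w('top0',177*.7,207*.7,0),pix2w('top0',188*.7,218*.7,85),'w7 tumbler',g(200,408,0))
E
```

```text
149 [140, 152, 151, 152, 151, 151, 151, 151, 150, 151, 149, 148, 147, 147, 148, 149, 149, 150, 151, 150, 151, 151, 152, 152]
155 [119, 120, 117, 117, 118, 78, 26, 17, 10, 3, 7, 4, 6, 5, 11, 6, 25, 30, 68, 129, 139, 148, 150, 152]
161 [124, 125, 125, 123, 122, 78, 26, 45, 35, 26, 26, 26, 25, 25, 26, 26, 22, 17, 98, 136, 139, 137, 141, 142]
167 [121, 121, 122, 122, 122, 75, 15, 67, 51, 30, 27, 28, 28, 28, 27, 29, 20, 24, 126, 140, 138, 138, 145, 146]
173 [119, 122, 120, 118, 99, 50, 18, 69, 48, 25, 26, 30, 27, 26, 31, 31, 20, 35, 120, 106, 96, 104, 105, 112]
179 [119, 117, 119, 120, 104, 55, 26, 62, 43, 26, 27, 26, 30, 26, 29, 31, 36, 49, 90, 97, 97, 101, 104, 105]
185 [121, 119, 121, 122, 91, 41, 37, 46, 27, 17, 16, 22, 22, 26, 28, 27, 12, 62, 89, 95, 94, 100, 103, 104]
191 [123, 121, 120, 117, 75, 25, 44, 40, 22, 15, 16, 18, 11, 22, 20, 12, 21, 85, 97, 98, 98, 106, 109, 119]
197 [124, 124, 121, 119, 75, 22, 48, 42, 26, 19, 10, 15, 12, 15, 13, 25, 40, 125, 141, 147, 149, 151, 150, 151]
203 [107, 107, 107, 107, 65, 15, 65, 44, 16, 20, 16, 16, 14, 15, 12, 29, 70, 133, 149, 151, 150, 149
[... 199 characters left out ...]
143, 150, 151, 151, 151, 151, 151, 151]
221 [150, 151, 150, 151, 151, 152, 100, 28, 20, 19, 25, 23, 23, 20, 42, 134, 150, 148, 147, 147, 145, 148, 150, 152]
227 [151, 151, 150, 150, 151, 151, 101, 32, 23, 22, 24, 25, 19, 23, 74, 138, 150, 150, 151, 150, 150, 149, 150, 151]
233 [151, 150, 151, 152, 152, 151, 152, 152, 151, 152, 152, 152, 150, 151, 152, 153, 152, 151, 152, 152, 152, 152, 152, 149]
[433.10824272 293.57017712  80.        ] [459.22636118 366.13667318  80.        ] 77.1236180616947 [446.16730195 329.85342515  80.        ] -109.79480813041987
tumbler [672.22345556 426.17672016   0.        ] [633.85106007 380.49486666  85.        ] w7 tumbler [689.48435618 405.22260015   0.        ]
```

```bash
python3 - <<'E'
from h import *
im=cv2.cvtColor(cv2.imread('pics/w7.png'),cv2.COLOR_BGR2GRAY)
print(im[148:162,287].tolist(),im[226:236,284].tolist())
b=pix2w('w7',284.3,231,80,True)
for q in((288,157),(287.3,173),(286.2,191)):
    a=pix2w('w7',*q,80,True);d=(b-a)/np.linalg.norm(b-a);c=b-35*d
    print(c.round(1),np.degrees(np.arctan2(d[1],d[0])).round(2),w2pix('w7',b-70*d,True))
E
```

```text
[146, 147, 149, 105, 38, 3, 9, 5, 6, 1, 7, 3, 10, 25] [23, 24, 22, 20, 22, 39, 112, 152, 152, 152]
[446.4 332.8  80. ] 67.96 (np.float64(287.9066221735943), np.float64(158.90777041041022))
[446.4 332.8  80. ] 67.87 (np.float64(288.01371157607093), np.float64(158.91281113279774))
[446.5 332.8  80. ] 68.12 (np.float64(287.6915623745424), np.float64(158.8981074268509))
```

```bash
python3 - <<'E'
from h import *
delta(446.8,333.4,42,248)
E
```

```text
t 17.0 at [450.  329.5 232.4] yaw -109.52 -> shift cm [-0.25  0.44 19.04] turn 2.48 F [0.  0.3 1.1] gap 85.0 tilt [0.0005 0.0004]
```

Call:
apply_moves:
  moves:
    - [[-0.2,0.4,3,2.5],[-0.2,0.4,6,2.5],[-0.2,0.4,8,2.5],[-0.2,0.4,10,2.5],[-0.2,0.4,10,2.5]]

```text
t: 17.42
eef_pos: [444.3, 331.3, 128.0]
orientation: [[-0.374, -0.927, -0.006], [-0.927, 0.374, -0.003], [0.005, 0.004, -1.0]]
force: [-0.0, -0.5, -0.8]
finger_gap: 85.1
finger_force: 0.0
```

Call:
apply_moves:
  moves:
    - [[0,0,2,0],[0,0,5,0],[0,0,7,0],[0,0,8.7,0],[0,0,9,0]]

```text
t: 17.83
eef_pos: [445.6, 332.0, 40.2]
orientation: [[-0.374, -0.928, -0.003], [-0.928, 0.374, -0.002], [0.003, 0.002, -1.0]]
force: [0.1, 0.2, -0.3]
finger_gap: 85.4
finger_force: 0.0
```

Call:
apply_moves:
  moves:
    - [[0,0,0,0],[0,0,0,0]]

```text
t: 18.0
eef_pos: [447.8, 333.2, 43.4]
orientation: [[-0.373, -0.928, 0.002], [-0.928, 0.373, 0.001], [-0.001, -0.001, -1.0]]
force: [-0.2, 0.2, 0.9]
finger_gap: 85.4
finger_force: 0.0
```

```bash
python3 - <<'E'
from h import *
delta(446.8,333.4,42,248)
E
```

```text
t 18.0 at [447.8 333.2  43.4] yaw -111.89 -> shift cm [0.02 0.1  0.14] turn 0.11 F [-0.2  0.2  0.9] gap 85.4 tilt [0.0016 0.0009]
```

Call:
apply_moves:
  moves:
    - [[0,0.1,0.1,0],[0,0.1,0.1,0],[0,0.1,0.1,0],[0,0.1,0.1,0],[0,0.1,0.1,0]]
  fingers: 0
  squeeze: 60

```text
t: 18.42
eef_pos: [446.1, 333.2, 41.4]
orientation: [[-0.372, -0.928, 0.001], [-0.928, 0.372, 0.0], [-0.001, -0.0, -1.0]]
force: [0.4, -0.0, -0.3]
finger_gap: 25.6
finger_force: 0.0
```

Call:
apply_moves:
  moves:
    - [[0,0,0,0],[0,0,0,0],[0,0,0,0],[0,0,0,0],[0,0,0,0]]

```text
t: 18.83
eef_pos: [445.9, 333.2, 41.1]
orientation: [[-0.372, -0.928, 0.0], [-0.928, 0.372, 0.0], [-0.0, -0.0, -1.0]]
force: [-0.3, 1.1, 2.8]
finger_gap: 7.4
finger_force: 58.9
```

Call:
apply_moves:
  moves:
    - [[0,0,0,0],[0,0,0,0],[0,0,0,0]]

```text
t: 19.08
eef_pos: [445.9, 333.2, 41.1]
orientation: [[-0.372, -0.928, 0.0], [-0.928, 0.372, 0.0], [-0.0, -0.0, -1.0]]
force: [-0.5, -0.1, 5.0]
finger_gap: 7.3
finger_force: 59.1
```

```bash
python3 - <<'E'
from h import *
delta(560,0,240,248)
E
```

```text
t 19.08 at [445.9 333.2  41.1] yaw -111.85 -> shift cm [ 26.67 -22.99 -19.9 ] turn 0.15 F [-0.5 -0.1  5. ] gap 7.3 tilt [0.0002 0.0004]
```

Call:
apply_moves:
  moves:
    - [[0,0,-1,0],[0,0,-4,0],[0,0,-8,0],[0,0,-12,0],[0,0,-16,0]]

```text
t: 19.5
eef_pos: [445.2, 332.5, 202.6]
orientation: [[-0.372, -0.928, -0.001], [-0.928, 0.372, -0.001], [0.001, 0.001, -1.0]]
force: [0.3, 1.6, -1.3]
finger_gap: 7.1
finger_force: 58.4
```

Call:
apply_moves:
  moves:
    - [[2.5,-1.7,0,0],[5,-3.5,0,0],[7.5,-5.2,0,0],[10,-7,0,0],[12.4,-8.6,0,0]]

```text
t: 19.92
eef_pos: [479.6, 184.4, 201.3]
orientation: [[-0.372, -0.928, 0.0], [-0.928, 0.372, -0.0], [0.0, -0.0, -1.0]]
force: [-0.1, -0.4, -0.7]
finger_gap: 7.3
finger_force: 58.6
```

Call:
apply_moves:
  moves:
    - [[2.5,-1.7,0,0],[5,-3.5,0,0],[7.5,-5.2,0,0],[10,-7,0,0],[12.4,-8.6,0,0]]

```text
t: 20.33
eef_pos: [513.3, 37.0, 201.2]
orientation: [[-0.373, -0.928, 0.0], [-0.928, 0.373, -0.0], [0.0, -0.0, -1.0]]
force: [1.3, 0.8, -0.4]
finger_gap: 7.6
finger_force: 58.6
```

Call:
apply_moves:
  moves:
    - [[2.5,-1.7,0,-5],[5,-3.5,0,-10],[7.5,-5.2,0,-15],[10,-7,0,-20],[12.4,-8.7,0,-25.5]]

```text
t: 20.75
eef_pos: [547.7, -110.4, 201.1]
orientation: [[0.068, -0.998, -0.0], [-0.998, -0.068, -0.0], [0.0, 0.0, -1.0]]
force: [0.3, -0.4, -0.5]
finger_gap: 7.4
finger_force: 58.5
```

Call:
apply_moves:
  moves:
    - [[0,0,0,0],[0,0,0,0]]

```text
t: 20.92
eef_pos: [547.7, -110.2, 200.7]
orientation: [[0.06, -0.998, -0.001], [-0.998, -0.06, 0.0], [-0.0, 0.001, -1.0]]
force: [0.6, 0.5, -0.2]
finger_gap: 7.5
finger_force: 58.6
```

```bash
cat >> h.py <<'E'
def prof(tag,z,ys,xs,fish=True,yaw=3.8):
    im=cv2.cvtColor(cv2.imread(f'pics/{tag}.png'),cv2.COLOR_BGR2GRAY).astype(np.float32)
    c,s=np.cos(np.radians(yaw)),np.sin(np.radians(yaw));out=[]
    for x in xs:   # x,y: world point on line through (548.9,-109)
        q=np.array([w2pix(tag,(548.9+c*x-s*y,-109+s*x+c*y,z),fish) for y in ys],np.float32)
        out.append(np.median(cv2.remap(im,q[:,0],q[:,1],cv2.INTER_LINEAR)))
    return np.round(out).astype(int).tolist()
E
python3 - <<'E'
from h import *
c=snap('wrist','w8')
delta(548.9,-109,210,273.8)
xs=np.arange(-20,21);print(xs.tolist())
for t in('w3','w6'):
    for y0 in(-60,0,40):print(t,y0,'z61',prof(t,61,np.linspace(y0-15,y0+15,31),xs)[:20],'z49',prof(t,49,np.linspace(y0-15,y0+15,31),xs)[20:])
E
```

```text
t 20.97 at [ 547.4 -109.1  200.7] yaw -86.49 -> shift cm [ 0.   -0.15 -0.93] turn -0.29 F [-0.7  1.  -1.8] gap 7.1 tilt [-0.001   0.0006]
[-20, -19, -18, -17, -16, -15, -14, -13, -12, -11, -10, -9, -8, -7, -6, -5, -4, -3, -2, -1, 0, 1, 2, 3, 4, 5, 6, 7, 8, 9, 10, 11, 12, 13, 14, 15, 16, 17, 18, 19, 20]
w3 -60 z61 [193, 193, 193, 193, 193, 188, 171, 176, 174, 188, 190, 171, 153, 152, 171, 191, 191, 191, 192, 193] z49 [193, 193, 193, 193, 193, 193, 190, 182, 158, 154, 187, 189, 153, 109, 122, 132, 133, 133, 133, 133, 133]
w3 0 z61 [194, 194, 194, 193, 187, 170, 168, 170, 162, 187, 190, 171, 155, 155, 165, 189, 193, 193, 194, 194] z49 [194, 195, 195, 194, 194, 194, 194, 189, 164, 155, 180, 186, 142, 114, 131, 135, 135, 135, 134, 134, 134]
w3 40 z61 [194, 195, 195, 193, 187, 179, 169, 172, 170, 182, 183, 160, 156, 158, 174, 193, 196, 196, 196, 196] z49 [195, 196, 196, 196, 196, 196, 195, 193, 168, 160, 188, 192, 154, 116, 135, 136, 137, 137, 138, 138, 138]
w6 -60 z61 [194, 194, 194, 194, 184, 171, 173, 168, 165, 186, 189, 168, 155, 160, 175, 193, 192, 192, 194, 194] z49 [194, 195, 194, 194, 194, 194, 191, 183, 157, 157, 187, 191, 158, 116, 130, 134, 134, 134, 134, 134, 134]
w6 0 z61 [195, 194, 194, 189, 175, 168, 174, 169, 164, 183, 190, 166, 156, 157, 171, 193, 195, 195, 196, 196] z49 [196, 196, 196, 196, 196, 196, 195, 190, 159, 154, 184, 191, 168, 132, 133, 136, 136, 136, 136, 135, 135]
w6 40 z61 [195, 195, 195, 190, 179, 168, 176, 171, 162, 177, 183, 157, 155, 159, 167, 194, 196, 196, 196, 196] z49 [196, 196, 196, 196, 196, 196, 196, 192, 167, 148, 183, 189, 158, 127, 136, 137, 138, 138, 139, 139, 139]
```

Call:
apply_moves:
  moves:
    - [[0,-0.1,3,-0.3],[0,-0.1,6,-0.3],[0,-0.1,8,-0.3],[0,-0.1,9,-0.3],[0,-0.1,9,-0.3]]

```text
t: 21.38
eef_pos: [546.7, -106.7, 108.6]
orientation: [[0.07, -0.998, -0.005], [-0.998, -0.07, 0.002], [-0.002, 0.005, -1.0]]
force: [-1.3, -0.3, -2.0]
finger_gap: 7.4
finger_force: 58.6
```

Call:
apply_moves:
  moves:
    - [[0,0,0,0],[0,0,0,0],[0,0,0,0],[0,0,0,0]]

```text
t: 21.72
eef_pos: [549.8, -108.8, 112.4]
orientation: [[0.069, -0.998, 0.003], [-0.998, -0.069, -0.001], [0.001, -0.003, -1.0]]
force: [-0.1, 0.3, -0.9]
finger_gap: 7.2
finger_force: 58.6
```

```bash
python3 - <<'E'
from h import *
c=snap('wrist','w9');snap('scene','s9')
delta(549,-109,105,273.8)
E
```

```text
t 21.82 at [ 549.4 -108.8  111.9] yaw -86.05 -> shift cm [0.02 0.04 0.69] turn 0.15 F [0.6 0.2 0.3] gap 7.3 tilt [ 0.0017 -0.0005]
```

Call:
apply_moves:
  moves:
    - [[0,0,0.2,0],[0,0,0.4,0],[0,0,0.6,0],[0,0,0.6,0],[0,0,0.6,0]]

```text
t: 22.23
eef_pos: [548.5, -108.5, 104.5]
orientation: [[0.069, -0.998, -0.001], [-0.998, -0.069, 0.0], [-0.0, 0.001, -1.0]]
force: [-1.3, -0.2, -1.1]
finger_gap: 7.5
finger_force: 58.6
```

Call:
apply_moves:
  moves:
    - [[0,0,0.1,0],[0,0,0.2,0],[0,0,0.3,0],[0,0,0.4,0],[0,0,0.5,0]]

```text
t: 22.65
eef_pos: [548.8, -108.5, 99.8]
orientation: [[0.069, -0.998, 0.0], [-0.998, -0.069, 0.0], [-0.0, -0.0, -1.0]]
force: [-0.1, -0.1, -0.6]
finger_gap: 7.0
finger_force: 58.6
```

Call:
apply_moves:
  moves:
    - [[0,0,0.1,0],[0,0,0.2,0],[0,0,0.3,0],[0,0,0.4,0],[0,0,0.5,0]]

```text
t: 23.07
eef_pos: [548.8, -108.6, 94.8]
orientation: [[0.069, -0.998, 0.0], [-0.998, -0.069, 0.0], [-0.0, -0.0, -1.0]]
force: [-0.5, -0.0, -0.7]
finger_gap: 7.0
finger_force: 58.6
```

Call:
apply_moves:
  moves:
    - [[0,0,0.2,0],[0,0,0.4,0],[0,0,0.6,0],[0,0,0.8,0],[0,0,0.9,0]]

```text
t: 23.48
eef_pos: [548.6, -108.5, 85.5]
orientation: [[0.069, -0.998, -0.0], [-0.998, -0.069, 0.0], [-0.0, 0.0, -1.0]]
force: [-0.1, -0.0, -0.6]
finger_gap: 7.1
finger_force: 58.6
```

Call:
apply_moves:
  moves:
    - [[0,0,0.1,0],[0,0,0.3,0],[0,0,0.5,0],[0,0,0.6,0],[0,0,0.6,0]]

```text
t: 23.9
eef_pos: [548.6, -108.5, 79.5]
orientation: [[0.069, -0.998, -0.0], [-0.998, -0.069, 0.0], [-0.0, 0.0, -1.0]]
force: [-0.6, 0.1, -0.5]
finger_gap: 7.3
finger_force: 58.6
```

Call:
apply_moves:
  moves:
    - [[0,0,0.1,0],[0,0,0.2,0],[0,0,0.2,0]]

```text
t: 24.15
eef_pos: [549.0, -108.6, 78.1]
orientation: [[0.069, -0.998, 0.001], [-0.998, -0.069, -0.0], [0.0, -0.001, -1.0]]
force: [0.4, -0.1, 0.9]
finger_gap: 7.0
finger_force: 58.8
```

Contact at TCP z = 78.1, which is the expected height. Next I press, aiming for about 12 N.

Call:
apply_moves:
  moves:
    - [[0,0,0.1,0],[0,0,0.1,0],[0,0,0.1,0]]

```text
t: 24.4
eef_pos: [549.1, -108.6, 78.1]
orientation: [[0.069, -0.998, 0.001], [-0.998, -0.069, -0.0], [0.0, -0.001, -1.0]]
force: [-2.0, 0.8, 7.3]
finger_gap: 7.0
finger_force: 59.9
```

Call:
apply_moves:
  moves:
    - [[0,0,0.1,0],[0,0,0.1,0],[0,0,0.1,0]]

```text
t: 24.65
eef_pos: [549.2, -108.6, 78.1]
orientation: [[0.069, -0.998, 0.002], [-0.998, -0.069, -0.001], [0.001, -0.002, -1.0]]
force: [-4.3, 1.5, 14.0]
finger_gap: 7.5
finger_force: 61.0
```

Call:
apply_moves:
  moves:
    - [[0,0,0,0],[0,0,0,0],[0,0,0,0],[0,0,0,0],[0,0,0,0]]

```text
t: 25.07
eef_pos: [549.2, -108.6, 78.1]
orientation: [[0.069, -0.998, 0.002], [-0.998, -0.069, -0.001], [0.001, -0.002, -1.0]]
force: [-4.7, 1.0, 15.4]
finger_gap: 7.7
finger_force: 60.9
```

```bash
python3 - <<'E'
from h import *
snap('scene','s10')
print(fit(['s10'],np.array([649,-103,.06]),z0=35,z1=137))
delta(548.9,-109,78,273.8)
E
```

```text
(array([ 6.45107962e+02, -1.01896819e+02, -2.20678038e-02]), np.float64(0.13436340445269013))
t 25.12 at [ 549.2 -108.6   78.1] yaw -86.05 -> shift cm [0.03 0.03 0.01] turn 0.15 F [-3.8  0.5 14.1] gap 7.5 tilt [ 0.0018 -0.0006]
```

The column stands where expected and the push is steady at about 14 N, so I am handing in.

```bash
python3 -c "
from plant import manip
print(manip.close_job())"
```

```text
the job is handed in; nothing more can be done
None
```

I handed the job in at about 25 s: both cartons are stacked on the base carton, and the holder was on the channel bottom in front of the column, held down with about 14 N. The hand-in returned no verdict. I confirmed the top carton only with a rough scene-camera fit and didn't re-measure the jar, bottle and tumbler.

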